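# Slide the covers onto their terminal boxes

### The job

Two motor terminal boxes stand open on the bench: take the blue and the green cover out from under the grey shelf and slide each into the box of its own colour, plain edge first and black pull block at the mouth, until it is fully home against the stop. Leave the spare yellow cover under the shelf and everything else on the bench where it is.

Things in the scene. Friction and masses are not known exactly. Their poses are not given: they have to be found in the camera images.
- blue_cover: Blue painted cover plate, 120 x 60 x 10 mm, about 0.16 kg. Origin: centre of the underside; x runs lengthwise to its plain leading edge (x = +60 mm), z up. A black pull block stands near its rear end. It starts flat on the bench, pull block under the grey shelf, the plain leading end sticking out some 60 mm in front of it; next cover about 110 mm to the side.
- blue_cover_grip (a point): Centre of the blue cover's pull block: 42 mm behind the cover's origin, 25 mm above its underside; axes as the cover's. The block is 12 mm along x, 32 mm along y and stands 30 mm above the plate's top.
- blue_box_mouth (a point): Middle of the blue box's mouth, on the ledge: 65 mm before the box's origin and 50 mm up; axes as the box's. Side rails 64 mm apart; lips overhang the cover's long edges from 15 mm inside the mouth on: underside 14 mm above the ledge, top 19 mm, 44 mm free between them. Flared ears (70 mm apart at their ends) and a small ramp reach 25 mm out of the mouth.
- blue_box: Blue painted terminal box screwed to the bench, 130 x 84 mm, 69 mm tall, open on top. Origin: centre of its underside; x runs from its mouth (-65 mm) to its closed end, z up. The cover slides in along +x, leading edge first, on a ledge 50 mm above the bench, to a stop at x = +60 mm under a cross bridge. Home, the cover's origin is 50 mm above the box's origin, x axes the same way.
- green_cover: Green painted cover plate, 120 x 60 x 10 mm, about 0.16 kg. Origin: centre of the underside; x runs lengthwise to its plain leading edge (x = +60 mm), z up. A black pull block stands near its rear end. It starts flat on the bench, pull block under the grey shelf, the plain leading end sticking out some 60 mm in front of it; next cover about 110 mm to the side.
- green_cover_grip (a point): Centre of the green cover's pull block: 42 mm behind the cover's origin, 25 mm above its underside; axes as the cover's. The block is 12 mm along x, 32 mm along y and stands 30 mm above the plate's top.
- green_box_mouth (a point): Middle of the green box's mouth, on the ledge: 65 mm before the box's origin and 50 mm up; axes as the box's. Side rails 64 mm apart; lips overhang the cover's long edges from 15 mm inside the mouth on: underside 14 mm above the ledge, top 19 mm, 44 mm free between them. Flared ears (70 mm apart at their ends) and a small ramp reach 25 mm out of the mouth.
- green_box: Green painted terminal box screwed to the bench, 130 x 84 mm, 69 mm tall, open on top. Origin: centre of its underside; x runs from its mouth (-65 mm) to its closed end, z up. The cover slides in along +x, leading edge first, on a ledge 50 mm above the bench, to a stop at x = +60 mm under a cross bridge. Home, the cover's origin is 50 mm above the box's origin, x axes the same way.
- rack_edge (a point): Middle of the front edge, on the top face, of the fixed grey sheet-metal step shelf (360 mm wide, 150 mm deep, top 60 mm and underside 55 mm above the bench, side walls down to the bench, open in front, a low strip along the back). Its x axis points into the shelf, away from the open front.
- yellow_cover: bystander, leave where it is: Yellow painted spare cover, same size as the blue and green ones, also lying under the shelf; it has no box. Origin: centre of its underside, x to its leading edge.
- steel_cup: bystander, leave where it is: steel support cup, 72 mm across, 60 mm tall, standing on the shelf. Origin: centre of its underside.
- socket_bar: bystander, leave where it is: steel wrench 190 mm long lying on the bench. Origin: its middle, underside.
- screwdriver: bystander, leave where it is: screwdriver lying on the bench. Origin: its middle, underside.
- flange_ring: bystander, leave where it is: dark steel flange ring, 80 mm across, 18 mm tall, lying between the boxes. Origin: centre of its underside.
Mind the look-alikes: they are no part of the job. What is shaped like the blue_cover but purple is not meant.

How it is judged:
By the outcome, as a careful person would: the job done as asked, in the order asked, and still so for the second after the job is handed in, with the robot touching nothing.
It also fails if it takes over 72 s, if anything falls off the work surface, if the arm or the gripper's body presses on something with over 40 N, if the wrist force passes 120 N, or if a joint passes its speed limit or range.

### The arm

A 6-joint arm with a two-finger parallel gripper is mounted at the origin on the work surface. World frame = base frame: x ahead of the robot, y to its left, z up, the work surface at z = 0. Lengths are in m, angles in rad, forces in N, time in s.
With the tool pointing down it reaches from about 0.35 to 0.85 m from the base axis. Payload 8.1 kg.
Tool frame: the origin (TCP) lies at the very end of the fingers, on their centre line; the grasp point (between the pads) lies 19 mm behind it; z points along the fingers, y is the line along which they close (so a half turn about z gives the same grasp; the last joint's range is limited). The gripper opens to 93 mm and grips with 3 to 60 N. Pads are 15 mm wide; open, the fingers measure 128 mm over their backs; the gripper's body (75 mm by 188 mm) begins 65 mm behind the grasp point.
Start: joints at [1.159, 0.13, 1.488, -0, 1.523, -0.085], TCP at [0.193, 0.568, 0.219] pointing down, gripper open.
Joint ranges: [-2.96, 2.96], [-0.89, 2.26], [0.02, 2.5], [-1.34, 4.48], [0, 2.73], [-2.66, 2.66]. Speed limits (rad/s): [2.39, 2.39, 2.79, 3.14, 3.14, 3.14].

### API

Orientations are given as a rotation vector (axis times angle).
In Python, from plant import robot, imaging gives the robot as it stands.
- The arm moves only by the tool jog_arm, never from a script. Its argument "rows" is a list of rows, each a list of 2 entries, a list of its own where there are three numbers: the shift along the tool's x, y, z each as a share of 0.2 m, from -1 to 1, then the turn, a rotation vector about the tool's x, y, z each as a share of pi/2 rad, from -1 to 1. A call has 1 to 5 rows; each row is the pose to reach, as a shift and turn from the pose commanded when the call began, along the tool's axes at that moment; what a row does not reach only later rows make up. A row lasts 1/10 s, in which the tool goes at most 50 mm and 8.59 degrees, less where a joint would pass 70% of its speed; a pose out of reach is approached as far as the arm can. A call with a number of a shift or a turn outside -1 to 1 is refused whole. A call with a gripper value outside its range is refused whole. "hand" is the closure, from -1 (fully open) to 1 (shut), set as the call begins (left out, the last holds). The fingers move at their own pace and stop on an object; "squeeze" is the grip in N (left out, the last holds). Time passes only in rows, so rows that repeat a pose let the fingers close. It gives the time, the measured TCP pose, the force, the opening and the grip force at its end, in the units of the state.
- robot.read_state(): the state, without advancing time (a new reading comes with each control period).
- imaging.read_camera(name): name is "side" or "top" or "wrist"; returns a dict with "frame" (420x560x3 uint8, red, green, blue), "vertical_fov" (degrees; the focal length in pixels is half the picture's height over the tangent of half this angle, whatever the lens; pixels are square), "cx", "cy" (the principal point, pixels), "R" (3x3) and "t" (3): a world point X has camera coordinates R X + t. Camera axes: x right, y down, z forward; pixel columns grow to the right and rows downward; lengths in m; the calibration is good to about 2 mm. A picture is of the moment at which its call begins. There is no depth.
- robot.close_job(): hands the job in; it is judged then, once.
The state is a dict: "t": time; "q": joint angles; "dq": joint speeds; "joint_torque": joint torques, N m; "tool_pos": TCP position; "orientation": TCP orientation; "force": force on the tool from outside, world axes, zero at the start; "wrist_torque": the same for the moment, N m; "opening": finger opening in m; "gripper_force": force on a finger pad.
Only numpy, scipy, OpenCV 4.12 (cv2) and the standard library are available. Lean on these libraries where they do the work, as an engineer would, in place of code of your own. Each camera call takes 0.05 s, during which the arm holds its last target. There are 200 camera calls.

## Working session

There is one attempt and no reset: what is moved stays moved. The work goes in short steps, Python scripts to look and compute and a tool call to move; the robot and the scene stay as the last step left them, time stands still between calls to the robot, and variables do not carry over. Pictures are saved under pics/ and viewed, at most 10 in all, crops included, and the job is handed in when it is done.

Besides the shell and the picture viewer there is one more tool, called after "Call:" by a JSON object that holds its "method" and its "body", one argument or row to a line. jog_arm: Moves the arm, as the interface text tells. Its arguments: {"type":"object","properties":{"rows":{"type":"array"},"hand":{"type":"number"},"squeeze":{"type":"number"}},"required":["rows"]}

```bash
mkdir -p pics; ls; python3 - <<'E'
from plant import robot, imaging
import cv2,pickle
for n in ("top","side"):
    c=imaging.read_camera(n); pickle.dump(c,open(f"pics/{n}.pkl","wb"))
    cv2.imwrite(f"pics/{n}0.png",cv2.resize(c["frame"][:,:,::-1],(800,600),interpolation=cv2.INTER_CUBIC))
    print(n,c["vertical_fov"],c["cx"],c["cy"],c["R"],c["t"])
print(robot.read_state())
E
```

```text
pics
top 56.97928193821569 275.80857672319485 208.89860990487216 [[-0.04763564 -0.99886142  0.00258878]
 [-0.97794238  0.04611002 -0.20372177]
 [ 0.20337045 -0.01223609 -0.9790254 ]] [-0.03700602  0.59743289  0.92007006]
side 44.38774380963285 271.86220637715604 208.1130395227223 [[ 0.73219735 -0.68089338  0.01646992]
 [-0.4433048  -0.49478655 -0.74744038]
 [ 0.5170763   0.53997266 -0.66412471]] [-0.47198147  0.27538939  1.27683771]
{'t': 0.1, 'q': array([ 1.15861194e+00,  1.31084028e-01,  1.48913840e+00, -2.33449095e-06,
        1.52300599e+00, -8.54128073e-02]), 'dq': array([ 0.00089763, -0.00330799, -0.00292615,  0.00017934, -0.00043376,
       -0.00029874]), 'joint_torque': array([ 1.45853170e-03, -5.61331558e+01, -4.93101239e+01,  7.71080889e-02,
        2.87414395e-02,  3.02476359e-06]), 'tool_pos': array([0.1923775 , 0.56779319, 0.21771087]), 'orientation': array([-5.10945448e-01, -3.09935743e+00,  2.49093145e-03]), 'force': array([ 0.71868591, -0.12685656, -1.02752383]), 'wrist_torque': array([ 0.02070221, -0.04538427,  0.04190185]), 'gripper_force': 0.0, 'opening': 0.09285421574665369}
```

View pics/top0.png

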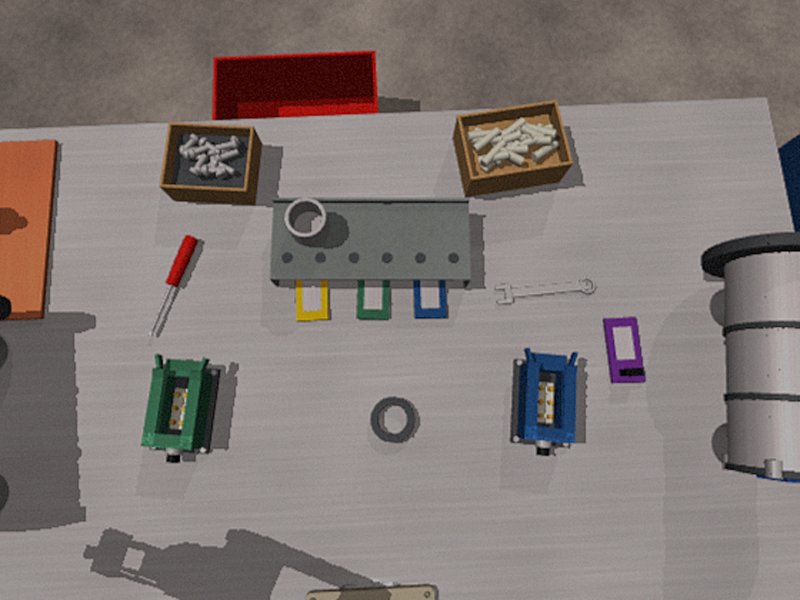

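View pics/side0.png

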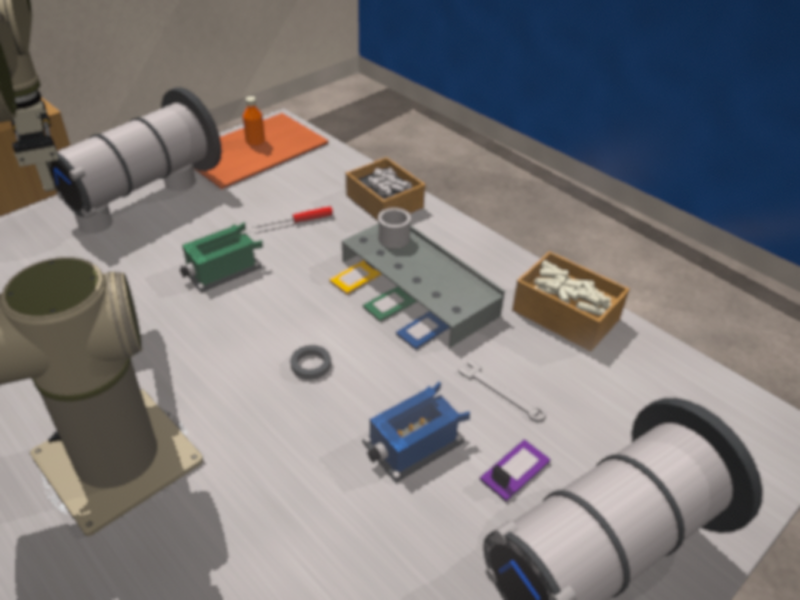

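The top view (800x600 scale) shows the shelf at about (370,240) with its open front facing the robot. Yellow (312,300), green (373,300) and blue (430,300) stick out towards the robot. The green box is at (180,405) and the blue box at (546,400), both with mouth ears facing the shelf. I'll enlarge this for measuring.

```bash
cat > h.py <<'E'
import numpy as np,cv2,pickle
def load(n): return pickle.load(open(f"pics/{n}.pkl","rb"))
def px2w(c,u,v,z):
    f=210/np.tan(np.radians(c["vertical_fov"]/2))
    R=np.array(c["R"]);t=np.array(c["t"])
    d=R.T@np.array([(u-c["cx"])/f,(v-c["cy"])/f,1]);o=-R.T@t
    return o+d*(z-o[2])/d[2]
def w2px(c,X):
    f=210/np.tan(np.radians(c["vertical_fov"]/2))
    p=np.array(c["R"])@np.array(X)+np.array(c["t"])
    return np.array([c["cx"]+f*p[0]/p[2],c["cy"]+f*p[1]/p[2]])
E
python3 - <<'E'
from h import *
c=load("top")
im=c["frame"][:,:,::-1]
a=im[190:235,200:325]; b=im[240:325,95:160]; d=im[240:325,355:420]
z=lambda i,s:cv2.resize(i,None,fx=s,fy=s,interpolation=cv2.INTER_CUBIC)
A=z(a,5); B=z(b,4); D=z(d,4)
W=np.zeros((225+340,625,3),np.uint8); W[:225,:625]=A; W[225:,:260]=B; W[225:,300:560]=D
cv2.imwrite("pics/crop1.png",W)
hsv=cv2.cvtColor(im,cv2.COLOR_BGR2HSV)
for n,lo,hi in (("yellow",20,35),("green",50,85),("blue",100,118)):
    m=cv2.inRange(hsv,(lo,90,40),(hi,255,255))
    for k in cv2.findContours(m,cv2.RETR_EXTERNAL,cv2.CHAIN_APPROX_NONE)[0]:
        if cv2.contourArea(k)<150: continue
        (u,v),s,an=cv2.minAreaRect(k)
        if 100<u<430 and 180<v<330:
            zz=.01 if v<230 else .069
            print(n,(u,v),s,an,[np.round(px2w(c,p[0],p[1],zz),4)[:2] for p in cv2.boxPoints(((u,v),s,an))])
for u,v in ((305,218),(272,281),(470,281),(395,420)): print(u,v,px2w(c,u*.7,v*.7,.06))
E
```

```text
yellow (218.0, 210.0) (28.0, 22.0) 90.0 [array([0.6498, 0.1173]), array([0.6471, 0.0582]), array([0.5707, 0.06  ]), array([0.5735, 0.1182])]
green (121.12103271484375, 281.1931457519531) (35.20613479614258, 66.20928955078125) 8.530765533447266 [array([0.3643, 0.3681]), array([0.5199, 0.351 ]), array([0.503, 0.265]), array([0.3483, 0.2849])]
green (260.8665466308594, 209.2027587890625) (21.314838409423828, 27.143115997314453) 2.38594388961792 [array([0.5727, 0.0051]), array([ 6.465e-01, -4.000e-04]), array([ 0.6414, -0.0576]), array([ 0.5676, -0.0512])]
blue (382.48809814453125, 276.58135986328125) (40.33853530883789, 64.63960266113281) 1.1691393852233887 [array([ 0.3409, -0.2586]), array([ 0.4951, -0.2762]), array([ 0.4884, -0.3757]), array([ 0.3344, -0.3548])]
blue (301.0, 209.0) (26.0, 22.0) 90.0 [array([ 0.6393, -0.1058]), array([ 0.6366, -0.1649]), array([ 0.5657, -0.1602]), array([ 0.5685, -0.1018])]
305 218 [0.75345937 0.09055662 0.06      ]
272 281 [0.63742806 0.1512828  0.06      ]
470 281 [ 0.6207657  -0.20275229  0.06      ]
395 420 [ 0.38428441 -0.05690112  0.06      ]
```

View pics/crop1.png

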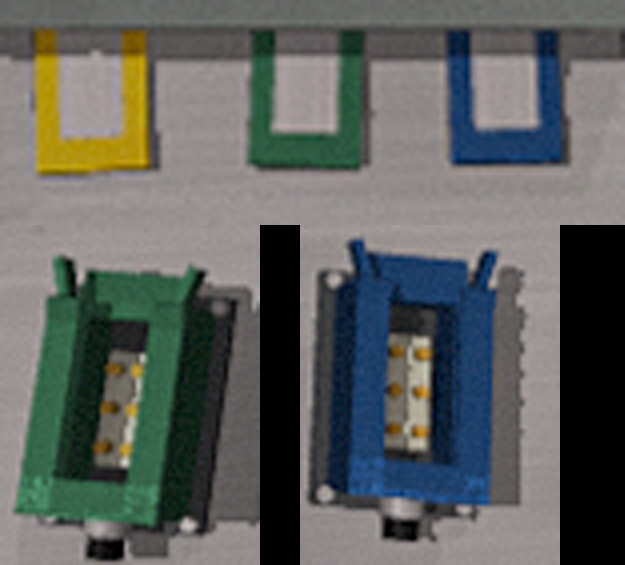

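Crop readings. Green cover: leading corners (249,165) and (361,167), sides at the shelf 253 and 363. Blue cover: (453,163) and (563,161), sides at the shelf 448 and 556. Green box rim corners: (50,297), (17,512), (155,523), (188,298). Blue box rim: (350,495), (490,503), right edge up to (497,290).

```bash
python3 - <<'E'
from h import *
c=load("top")
A=lambda X,Y:(200+(X+.5)/5-.5,190+(Y+.5)/5-.5)
B=lambda X,Y:(95+(X+.5)/4-.5,240+(Y-224.5)/4-.5)
D=lambda X,Y:(355+(X-299.5)/4-.5,240+(Y-224.5)/4-.5)
for n,F,z,P in (("gcov",A,.01,[(249,165),(361,167),(253,32),(363,32)]),("bcov",A,.01,[(453,163),(563,161),(448,32),(556,32)]),("shelf",A,.06,[(10,27),(610,24)]),
 ("gbox",B,.069,[(50,297),(188,298),(17,512),(155,523)]),("gears",B,.069,[(62,258),(195,268)]),("bbox",D,.069,[(355,278),(497,290),(350,495),(490,503)]),("bears",D,.069,[(356,241),(490,253)])):
    W=[px2w(c,*F(*p),z)[:2] for p in P]; print(n,np.round(W,4).tolist())
    if len(W)==4:
        print("  widths",np.linalg.norm(W[0]-W[1]),np.linalg.norm(W[2]-W[3]),"len",np.linalg.norm(W[0]-W[2]),np.linalg.norm(W[1]-W[3]),"yaw(side)",[np.degrees(np.arctan2(*(s*(W[i]-W[i+2])/1)[::-1])) for i,s in((0,1),(1,1))], "mean",np.mean(W,0))
s=__import__("plant").robot.read_state()
import scipy.spatial.transform as T
print(T.Rotation.from_rotvec(s["orientation"]).as_matrix().round(3))
E
```

```text
gcov [[0.5719, 0.0058], [0.5681, -0.0535], [0.6444, 0.0012], [0.6416, -0.0579]]
  widths 0.05943581265011417 0.05920415823559393 len 0.07259281699171326 0.07367636727144006 yaw(side) [np.float64(176.36704562353472), np.float64(176.55329059396513)] mean [ 0.60648957 -0.02606949]
bcov [[0.5679, -0.1023], [0.5662, -0.1608], [0.6394, -0.1036], [0.6367, -0.1617]]
  widths 0.058438819302471766 0.05815876865237793 len 0.07155763665392165 0.07050025498151624 yaw(side) [np.float64(178.99149700933194), np.float64(179.23658896658063)] mean [ 0.6025674  -0.13210406]
shelf [[0.6406, 0.1227], [0.6277, -0.1843]]
gbox [[0.4911, 0.3535], [0.4865, 0.2691], [0.3642, 0.3679], [0.3539, 0.2857]]
  widths 0.08450129879718384 0.08285650003227854 len 0.1277629752699288 0.1336380189618507 yaw(side) [np.float64(-6.467703428370171), np.float64(-7.1138557956207125)] mean [0.42392147 0.31903402]
gears [[0.5147, 0.3471], [0.5047, 0.2652]]
bbox [[0.4723, -0.2874], [0.4609, -0.3739], [0.3434, -0.272], [0.3348, -0.3551]]
  widths 0.08723808659382802 0.08362121717828071 len 0.12983779717256785 0.12745517566043432 yaw(side) [np.float64(-6.841212323726193), np.float64(-8.469211886408603)] mean [ 0.40285579 -0.32210274]
bears [[0.495, -0.2902], [0.4837, -0.3722]]
[[-0.947  0.321 -0.001]
 [ 0.321  0.947 -0.001]
 [ 0.    -0.002 -1.   ]]
```

Sizes check out: cover width about 59 mm, boxes about 84 x 130 mm. Blue cover yaw is about 179.1° and its box about 172.8° at (0.403,-0.322). Green cover yaw is about 176.4° and its box about 173.2° at (0.424,0.319). Moving towards the blue cover.

Call:
{"method": "jog_arm", "body": {
  "rows": [
    [[-0.18, -0.16, 0], [0, 0, 0]],
    [[-0.36, -0.32, 0], [0, 0, 0]],
    [[-0.54, -0.48, 0], [0, 0, 0]],
    [[-0.72, -0.64, 0], [0, 0, 0]],
    [[-0.9, -0.8, 0], [0, 0, 0]]
  ],
  "hand": -1
}}

```text
t: 0.6
tool_pos: [0.312, 0.3571, 0.2182]
orientation: [-0.51, -3.1, 0.001]
force: [0.8, 0.1, 0.0]
opening: 0.0931
gripper_force: 0.0
```

Call:
{"method": "jog_arm", "body": {
  "rows": [
    [[-0.18, -0.16, 0], [0, 0, 0]],
    [[-0.36, -0.32, 0], [0, 0, 0]],
    [[-0.54, -0.48, 0], [0, 0, 0]],
    [[-0.72, -0.64, 0], [0, 0, 0]],
    [[-0.9, -0.8, 0], [0, 0, 0]]
  ]
}}

```text
t: 1.1
tool_pos: [0.4312, 0.1477, 0.2185]
orientation: [0.511, 3.1, 0.0]
force: [0.8, -0.3, -0.4]
opening: 0.0927
gripper_force: 0.0
```

```bash
cat > go.py <<'E'
import sys
from h import *
from plant import robot
from scipy.spatial.transform import Rotation as T
def go(x,y,z,yaw):
    s=robot.read_state(); R=T.from_rotvec(s["orientation"]).as_matrix()
    a=np.radians(yaw); c,n=np.cos(a),np.sin(a)
    Rt=np.array([[c,n,0],[n,-c,0],[0,0,-1]])  # cols: x=(c,n), y=(n,-c)
    d=R.T@(np.array([x,y,z])-s["tool_pos"])
    r=T.from_matrix(R.T@Rt).as_rotvec()
    print("t",s["t"],"pos",s["tool_pos"].round(4),"yaw",np.degrees(np.arctan2(R[1,0],R[0,0])).round(2),"q6",s["q"][5].round(2),"F",s["force"].round(1),"op",round(s["opening"],4))
    print("shift",(d/.2).round(3),"turn",(r/(np.pi/2)).round(4),"rows",np.linalg.norm(d)/.05,np.degrees(np.linalg.norm(r))/8.59)
if __name__=="__main__": go(*map(float,sys.argv[1:5]))
E
python3 go.py .592 -.132 .12 179.1
```

```text
t 1.1 pos [0.4312 0.1477 0.2185] yaw 161.28 q6 -1.03 F [ 0.8 -0.3 -0.4] op 0.0927
shift [-1.21  -1.067  0.492] turn [ 1.00e-04  0.00e+00 -1.98e-01] rows 6.747193683216337 2.0746322915145132
```

```bash
python3 - <<'E'
from h import *
from plant import imaging
c=imaging.read_camera("wrist"); pickle.dump(c,open("pics/w1.pkl","wb"))
print(c["vertical_fov"],(-np.array(c["R"]).T@c["t"]).round(3)); print(np.array(c["R"]).round(2))
for X in ((.424,.319,.069),(.403,-.322,.069),(.592,-.132,.01)): print(w2px(c,X))
E
python3 go.py .43 -.25 .25 176
```

```text
58.69029755313172 [0.355 0.174 0.384]
[[ 0.32  0.95 -0.  ]
 [ 0.91 -0.31  0.29]
 [ 0.28 -0.09 -0.96]]
[472.99029517 115.95072824]
[-192.26295775  312.52318716]
[101.17702479 370.4433198 ]
t 1.15 pos [0.4342 0.1416 0.2184] yaw 161.03 q6 -1.03 F [ 0.9 -4.4 -0.1] op 0.0929
shift [-0.617 -1.859 -0.15 ] turn [-0.0023  0.0015 -0.1663] rows 7.8588344651707605 1.7425523171319217
```

Call:
{"method": "jog_arm", "body": {
  "rows": [
    [[-0.14, -0.16, 0], [0, 0, -0.09]],
    [[-0.28, -0.34, 0], [0, 0, -0.19]],
    [[-0.41, -0.52, 0], [0, 0, -0.19]],
    [[-0.53, -0.7, 0], [0, 0, -0.19]],
    [[-0.65, -0.9, 0], [0, 0, -0.19]]
  ]
}}

```text
t: 1.65
tool_pos: [0.4962, -0.064, 0.2183]
orientation: [-0.044, -3.141, -0.001]
force: [0.8, 0.2, 0.8]
opening: 0.0934
gripper_force: 0.0
```

```bash
python3 go.py .48 -.23 .25 179.1
```

```text
t 1.65 pos [ 0.4962 -0.064   0.2183] yaw 178.39 q6 -1.77 F [0.8 0.2 0.8] op 0.0934
shift [ 0.058 -0.832 -0.159] turn [ 0.0002 -0.0003 -0.0079] rows 3.3960585750283836 0.08307195003263391
```

Call:
{"method": "jog_arm", "body": {
  "rows": [
    [[0.01, -0.22, -0.03], [0, 0, -0.008]],
    [[0.03, -0.44, -0.08], [0, 0, -0.008]],
    [[0.05, -0.66, -0.12], [0, 0, -0.008]],
    [[0.06, -0.83, -0.15], [0, 0, -0.008]],
    [[0.06, -0.83, -0.15], [0, 0, -0.008]]
  ]
}}

```text
t: 2.15
tool_pos: [0.4788, -0.2319, 0.2491]
orientation: [0.032, 3.141, -0.002]
force: [-0.1, -0.1, -0.1]
opening: 0.0934
gripper_force: 0.0
```

```bash
python3 - <<'E'
from h import *
from plant import imaging
c=imaging.read_camera("wrist"); pickle.dump(c,open("pics/w2.pkl","wb"))
w1=load("w1")
def crop(c,X,s=190):
    u,v=w2px(c,X); u=int(np.clip(u-s//2,0,560-s)); v=int(np.clip(v-s//2,0,420-s)); print(u,v)
    return cv2.resize(c["frame"][v:v+s,u:u+s,::-1],(399,399),interpolation=cv2.INTER_CUBIC)
W=np.zeros((400,800,3),np.uint8);W[:399,:399]=crop(w1,(.424,.319,.069));W[:399,401:]=crop(c,(.403,-.322,.069))
cv2.imwrite("pics/w12.png",W)
E
python3 go.py .592 -.132 .12 179.1
```

```text
370 20
80 4
t 2.2 pos [ 0.479  -0.2297  0.2485] yaw 178.9 q6 -2.1 F [-1.   0.3 -0.5] op 0.0933
shift [-0.555  0.499  0.642] turn [ 0.0001 -0.0002 -0.0022] rows 3.9404096332600624 0.02363779116079297
```

View pics/w12.png

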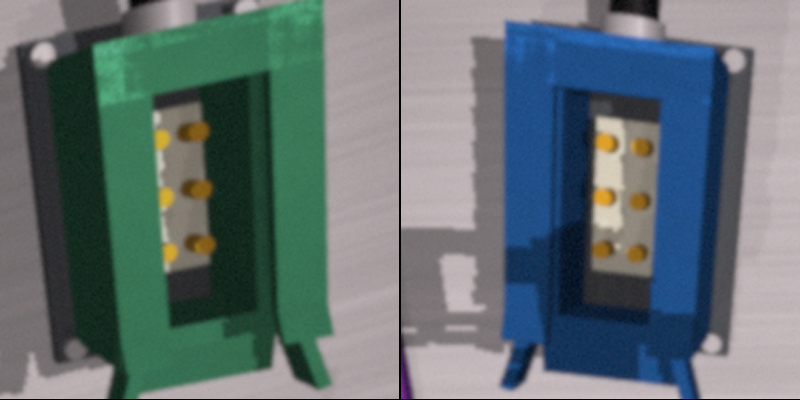

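The wrist view shows the blue box rim corners at (506,24), (714,46), (503,340) and (695,355), with lip inner edges (556,88)–(546,343) and (662,98)–(652,355). The green rim corners are (95,43), (322,2), (122,350) and (328,318), with inner edges (154,96)–(168,325) and (270,72)–(275,312).

```bash
python3 - <<'E'
from h import *
for n,o,P in (("w2",(80-401/2.1,4),[(506,24),(714,46),(503,340),(695,355),(556,88),(662,98),(546,343),(652,355)]),("w1",(370,20),[(95,43),(322,2),(122,350),(328,318),(154,96),(270,72),(168,325),(275,312)])):
    c=load(n); k=190/399
    o=(80-401*k,4) if n=="w2" else o
    W=np.array([px2w(c,o[0]+(X+.5)*k-.5,o[1]+(Y+.5)*k-.5,.069)[:2] for X,Y in P]); print(n,W.round(4).tolist())
    d=lambda i,j:np.linalg.norm(W[i]-W[j]); an=lambda i,j:np.degrees(np.arctan2(*(W[j]-W[i])[::-1]))
    print("w",d(0,1),d(2,3),d(4,5),d(6,7),"len",d(0,2),d(1,3),"yaw",an(2,0)%360,an(3,1)%360,an(6,4)%360,an(7,5)%360,"closed-edge perp",(an(1,0)%360)+(-90 if n=="x" else 90), "endmid",(W[0]+W[1])/2,"gapmids",(W[4]+W[5])/2,(W[6]+W[7])/2)
E
```

```text
w2 [[0.3345, -0.3537], [0.3441, -0.2712], [0.4618, -0.3722], [0.4702, -0.2869], [0.3585, -0.3365], [0.3631, -0.2936], [0.4635, -0.3531], [0.4699, -0.3062]]
w 0.0830453582249318 0.08563751883613191 0.043156979198988456 0.04733365691600131 len 0.12863203026956 0.12706654342676943 yaw 171.74979038599866 172.89281944573526 170.99729571372913 173.24575655224913 closed-edge perp 353.36889939056795 endmid [ 0.33933146 -0.31246883] gapmids [ 0.3607856  -0.31503952] [ 0.46670359 -0.32968489]
w1 [[0.3526, 0.2864], [0.3655, 0.3678], [0.4708, 0.2715], [0.4844, 0.3538], [0.3777, 0.3035], [0.3832, 0.3461], [0.4664, 0.2915], [0.475, 0.3337]]
w 0.08236058961111518 0.08347284945791064 0.04301396198091205 0.043125358029009644 len 0.11915654302285592 0.11969760749392891 yaw 172.7776987844383 173.30155711174166 172.31257783933737 172.32431555541731 closed-edge perp 350.96965413389637 endmid [0.35902913 0.32711147] gapmids [0.38047057 0.32477914] [0.47070085 0.31260927]
```

Call:
{"method": "jog_arm", "body": {
  "rows": [
    [[-0.15, 0.13, 0.1], [0, 0, 0]],
    [[-0.3, 0.26, 0.2], [0, 0, 0]],
    [[-0.42, 0.38, 0.35], [0, 0, 0]],
    [[-0.55, 0.5, 0.5], [0, 0, 0]],
    [[-0.55, 0.5, 0.64], [0, 0, 0]]
  ]
}}

```text
t: 2.7
tool_pos: [0.5928, -0.1247, 0.1186]
orientation: [-0.018, -3.141, -0.003]
force: [-0.8, -0.7, -0.7]
opening: 0.093
gripper_force: 0.0
```

```bash
python3 - <<'E'
from h import *
from plant import imaging
c=imaging.read_camera("wrist"); pickle.dump(c,open("pics/w3.pkl","wb"))
cv2.imwrite("pics/w3.png",c["frame"][:,:,::-1])
E
python3 go.py .592 -.132 .003 179.1
```

```text
t 2.75 pos [ 0.5886 -0.1252  0.1127] yaw 179.33 q6 -1.85 F [-2.6  0.5 -4.1] op 0.0931
shift [-0.022 -0.036  0.548] turn [ 0.002  -0.0054  0.0025] rows 2.1996168767469833 0.0658884894732738
```

View pics/w3.png

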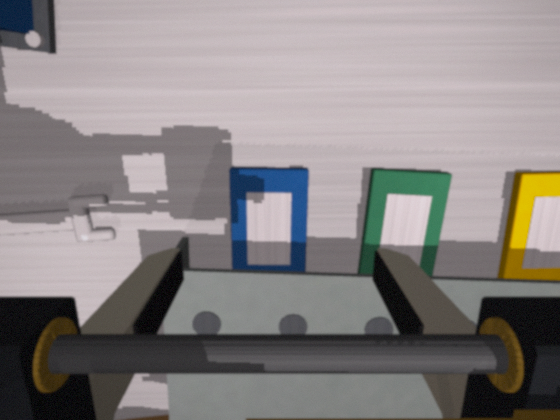

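The wrist view shows the blue cover's leading corners at (231,168) and (307,168), with its sides reaching the shelf at (233,270) and (306,272). The fingers straddle it, about 10 px to the right.

```bash
python3 - <<'E'
from h import *
c=load("w3")
for P in [(231,168),(307,168),(233,270),(306,272)], [(372,170),(449,173),(361,274),(435,277)]:
    W=np.array([px2w(c,*p,.01)[:2] for p in P]); print(W.round(4).tolist(),W.mean(0)[1],[np.degrees(np.arctan2(*(W[i]-W[i+2])[::-1]))%360 for i in (0,1)])
E
```

```text
[[0.5659, -0.1592], [0.5665, -0.1027], [0.6496, -0.1615], [0.652, -0.1025]] -0.13148110465694549 [np.float64(178.44781955003276), np.float64(180.1806300880758)]
[[0.5685, -0.0543], [0.5714, 0.0033], [0.6542, -0.0578], [0.6576, 0.0025]] -0.026568699633803587 [np.float64(177.65400022022214), np.float64(179.47327979543218)]
```

Call:
{"method": "jog_arm", "body": {
  "rows": [
    [[-0.02, -0.03, 0.1], [0, 0, 0]],
    [[-0.02, -0.03, 0.2], [0, 0, 0]],
    [[-0.02, -0.03, 0.3], [0, 0, 0]],
    [[-0.02, -0.03, 0.3], [0, 0, 0]],
    [[-0.02, -0.03, 0.3], [0, 0, 0]]
  ]
}}

```text
t: 3.25
tool_pos: [0.5945, -0.1353, 0.061]
orientation: [-0.024, -3.141, -0.001]
force: [-0.3, 0.1, 0.2]
opening: 0.0928
gripper_force: 0.0
```

```bash
python3 go.py .592 -.1313 .003 179.1
```

```text
t 3.25 pos [ 0.5945 -0.1353  0.061 ] yaw 179.12 q6 -1.86 F [-0.3  0.1  0.2] op 0.0928
shift [0.012 0.02  0.29 ] turn [ 0.0002 -0.0006  0.0002] rows 1.1641629235692539 0.007583245784592476
```

Call:
{"method": "jog_arm", "body": {
  "rows": [
    [[0.012, 0.02, 0.15], [0, 0, 0]],
    [[0.012, 0.02, 0.24], [0, 0, 0]],
    [[0.012, 0.02, 0.28], [0, 0, 0]],
    [[0.012, 0.02, 0.285], [0, 0, 0]],
    [[0.012, 0.02, 0.285], [0, 0, 0]]
  ]
}}

```text
t: 3.75
tool_pos: [0.5936, -0.1322, 0.0052]
orientation: [0.025, 3.14, -0.001]
force: [0.5, 0.1, 0.6]
opening: 0.093
gripper_force: 0.0
```

Call:
{"method": "jog_arm", "body": {
  "rows": [
    [[0, 0, 0], [0, 0, 0]],
    [[0, 0, 0], [0, 0, 0]],
    [[0, 0, 0], [0, 0, 0]],
    [[0, 0, 0], [0, 0, 0]],
    [[0, 0, 0], [0, 0, 0]]
  ],
  "hand": 1,
  "squeeze": 20
}}

```text
t: 4.25
tool_pos: [0.5927, -0.132, 0.0039]
orientation: [0.025, 3.141, -0.0]
force: [-0.9, 0.3, 0.9]
opening: 0.0596
gripper_force: 20.0
```

Call:
{"method": "jog_arm", "body": {
  "rows": [
    [[0.06, 0, -0.005], [0, 0, 0]],
    [[0.2, 0, -0.005], [0, 0, 0]],
    [[0.35, 0, -0.005], [0, 0, 0]],
    [[0.5, 0, -0.005], [0, 0, 0]],
    [[0.6, 0, 0], [0, 0, 0]]
  ]
}}

```text
t: 4.75
tool_pos: [0.4715, -0.13, 0.0038]
orientation: [0.025, 3.141, -0.0]
force: [2.4, -0.2, 4.5]
opening: 0.0593
gripper_force: 20.0
```

Call:
{"method": "jog_arm", "body": {
  "rows": [
    [[0, 0, 0], [0, 0, 0]],
    [[0, 0, 0], [0, 0, 0]],
    [[0, 0, 0], [0, 0, 0]]
  ]
}}

```text
t: 5.05
tool_pos: [0.4729, -0.1301, 0.0037]
orientation: [0.025, 3.141, -0.0]
force: [-0.2, 1.1, -1.2]
opening: 0.0597
gripper_force: 20.0
```

Call:
{"method": "jog_arm", "body": {
  "rows": [
    [[0, 0, 0], [0, 0, 0]],
    [[0, 0, 0], [0, 0, 0]],
    [[0, 0, 0], [0, 0, 0]],
    [[0, 0, -0.15], [0, 0, 0]],
    [[0, 0, -0.35], [0, 0, 0]]
  ],
  "hand": -1
}}

```text
t: 5.55
tool_pos: [0.4704, -0.1291, 0.072]
orientation: [-0.025, -3.136, -0.003]
force: [0.7, -0.8, 0.1]
opening: 0.0918
gripper_force: 0.0
```

Call:
{"method": "jog_arm", "body": {
  "rows": [
    [[-0.07, 0, 0], [0, 0, 0.095]],
    [[-0.14, 0, 0], [0, 0, 0.19]],
    [[-0.21, 0, 0], [0, 0, 0.285]],
    [[-0.28, 0, 0], [0, 0, 0.38]],
    [[-0.37, 0, 0], [0, 0, 0.475]]
  ]
}}

```text
t: 6.05
tool_pos: [0.547, -0.1311, 0.0735]
orientation: [-1.177, -2.912, 0.0]
force: [-0.4, -0.7, -0.4]
opening: 0.0932
gripper_force: 0.0
```

Call:
{"method": "jog_arm", "body": {
  "rows": [
    [[0, 0, 0], [0, 0, 0.095]],
    [[0, 0, 0], [0, 0, 0.19]],
    [[0, 0, 0], [0, 0, 0.285]],
    [[0, 0, 0], [0, 0, 0.38]],
    [[0, 0, 0], [0, 0, 0.475]]
  ]
}}

```text
t: 6.55
tool_pos: [0.5467, -0.1311, 0.0734]
orientation: [-2.157, -2.283, 0.0]
force: [0.7, 0.1, 0.4]
opening: 0.093
gripper_force: 0.0
```

Call:
{"method": "jog_arm", "body": {
  "rows": [
    [[0, 0, 0], [0, 0, 0.05]],
    [[0, 0, 0], [0, 0, 0.05]],
    [[0, 0, 0], [0, 0, 0.05]]
  ]
}}

```text
t: 6.85
tool_pos: [0.5466, -0.1312, 0.0735]
orientation: [-2.236, -2.207, 0.0]
force: [0.4, -0.0, 0.3]
opening: 0.0928
gripper_force: 0.0
```

```bash
python3 - <<'E'
from h import *
from plant import imaging
c=imaging.read_camera("top"); pickle.dump(c,open("pics/top2.pkl","wb"))
w=imaging.read_camera("wrist"); pickle.dump(w,open("pics/w4.pkl","wb"))
im=c["frame"][:,:,::-1]
W=np.zeros((420,800,3),np.uint8); W[:,:560]=w["frame"][:,:,::-1]; W[:360,560:]=cv2.resize(im[180:300,240:320],(240,360),interpolation=cv2.INTER_CUBIC)
cv2.imwrite("pics/w4.png",W)
E
python3 go.py .548 -.1313 .015 89.1
```

```text
t 6.95 pos [ 0.5466 -0.1312  0.0735] yaw 89.21 q6 -0.31 F [0.6 0.7 0.1] op 0.0927
shift [-0.001  0.007  0.293] turn [-0.0001 -0.0001  0.0013] rows 1.1711588492042253 0.013400800505243476
```

View pics/w4.png

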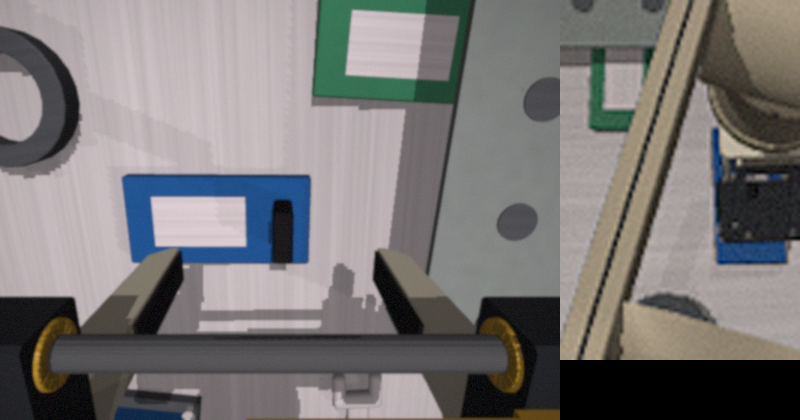

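The picture shows the blue cover fully out, with the black block at (283,230) between the fingers. Descending and gripping the block.

Call:
{"method": "jog_arm", "body": {
  "rows": [
    [[0, 0.007, 0.15], [0, 0, 0]],
    [[0, 0.007, 0.25], [0, 0, 0]],
    [[0, 0.007, 0.285], [0, 0, 0]],
    [[0, 0.007, 0.29], [0, 0, 0]],
    [[0, 0.007, 0.29], [0, 0, 0]]
  ]
}}

```text
t: 7.45
tool_pos: [0.5485, -0.1314, 0.0164]
orientation: [2.238, 2.204, 0.001]
force: [-0.3, 0.2, 0.7]
opening: 0.0929
gripper_force: 0.0
```

Call:
{"method": "jog_arm", "body": {
  "rows": [
    [[0, 0, 0], [0, 0, 0]],
    [[0, 0, 0], [0, 0, 0]],
    [[0, 0, 0], [0, 0, 0]],
    [[0, 0, 0], [0, 0, 0]],
    [[0, 0, 0], [0, 0, 0]]
  ],
  "hand": 1,
  "squeeze": 45
}}

```text
t: 7.95
tool_pos: [0.5481, -0.1313, 0.0158]
orientation: [2.239, 2.204, 0.0]
force: [0.8, -0.7, 0.4]
opening: 0.0578
gripper_force: 0.0
```

Call:
{"method": "jog_arm", "body": {
  "rows": [
    [[0, 0, 0], [0, 0, 0]],
    [[0, 0, 0], [0, 0, 0]],
    [[0, 0, 0], [0, 0, 0]]
  ]
}}

```text
t: 8.25
tool_pos: [0.548, -0.1312, 0.0156]
orientation: [-2.239, -2.204, 0.0]
force: [0.7, 0.3, -0.6]
opening: 0.0335
gripper_force: 0.0
```

```bash
python3 go.py .548 -.1313 .12 89.1
```

```text
t 8.25 pos [ 0.548  -0.1312  0.0156] yaw 89.09 q6 -0.31 F [ 0.7  0.3 -0.6] op 0.0335
shift [-0.     0.    -0.522] turn [-0.     -0.     -0.0001] rows 2.0876786899392465 0.000852981273693969
```

Call:
{"method": "jog_arm", "body": {
  "rows": [
    [[0, 0, 0], [0, 0, 0]],
    [[0, 0, 0], [0, 0, 0]],
    [[0, 0, 0], [0, 0, 0]],
    [[0, 0, 0], [0, 0, 0]],
    [[0, 0, 0], [0, 0, 0]]
  ]
}}

```text
t: 8.75
tool_pos: [0.548, -0.1312, 0.0157]
orientation: [2.239, 2.204, 0.0]
force: [0.6, 0.2, -0.2]
opening: 0.0117
gripper_force: 45.0
```

Call:
{"method": "jog_arm", "body": {
  "rows": [
    [[0, 0, -0.05], [0, 0, 0]],
    [[0, 0, -0.15], [0, 0, 0]],
    [[0, 0, -0.27], [0, 0, 0]],
    [[0, 0, -0.4], [0, 0, 0]],
    [[0, 0, -0.45], [0, 0, 0]]
  ]
}}

```text
t: 9.25
tool_pos: [0.5496, -0.1318, 0.1092]
orientation: [2.236, 2.201, 0.003]
force: [0.5, -0.2, -1.5]
opening: 0.0117
gripper_force: 45.0
```

```bash
python3 go.py .604 -.3482 .10 82.4
```

```text
t 9.25 pos [ 0.5496 -0.1318  0.1092] yaw 89.1 q6 -0.31 F [ 0.5 -0.2 -1.5] op 0.0117
shift [-1.078  0.289  0.049] turn [0.0028 0.0007 0.0744] rows 4.466472262831284 0.7802174063698742
```

Call:
{"method": "jog_arm", "body": {
  "rows": [
    [[-0.18, 0.05, 0], [0, 0, 0.02]],
    [[-0.38, 0.1, 0], [0, 0, 0.04]],
    [[-0.6, 0.16, 0], [0, 0, 0.06]],
    [[-0.82, 0.22, 0], [0, 0, 0.075]],
    [[-1, 0.29, 0], [0, 0, 0.075]]
  ]
}}

```text
t: 9.75
tool_pos: [0.6024, -0.3345, 0.1051]
orientation: [-2.366, -2.066, 0.001]
force: [-0.1, 0.1, -1.9]
opening: 0.0117
gripper_force: 45.0
```

Call:
{"method": "jog_arm", "body": {
  "rows": [
    [[-0.07, 0, 0], [0, 0, 0]],
    [[-0.07, 0, 0], [0, 0, 0]],
    [[-0.07, 0, 0], [0, 0, 0]],
    [[-0.07, 0, 0], [0, 0, 0]]
  ]
}}

```text
t: 10.15
tool_pos: [0.6009, -0.3442, 0.1055]
orientation: [-2.363, -2.069, -0.0]
force: [-0.4, -0.0, -1.7]
opening: 0.0114
gripper_force: 45.0
```

```bash
python3 go.py .604 -.3482 .0685 82.4; python3 - <<'E'
from h import *
from plant import imaging
W=[]
for n in ("wrist","top","side"):
    c=imaging.read_camera(n); pickle.dump(c,open(f"pics/b_{n}.pkl","wb"))
    W.append(c)
w,t,s=W
u,v=w2px(t,(.48,-.33,.06)).astype(int);a=cv2.resize(t["frame"][v-50:v+50,u-35:u+35],(210,300),interpolation=2)
u,v=w2px(s,(.48,-.33,.06)).astype(int);b=cv2.resize(s["frame"][v-50:v+50,u-40:u+40],(240,300),interpolation=2)
I=np.zeros((600,800,3),np.uint8);I[:420,:560]=w["frame"];I[:300,560:800]=b;I[300:600,560:770]=a
cv2.imwrite("pics/b1.png",I[:,:,::-1])
E
```

```text
t 10.15 pos [ 0.6009 -0.3442  0.1055] yaw 82.42 q6 -0.46 F [-0.4 -0.  -1.7] op 0.0114
shift [-0.018  0.018  0.185] turn [-0.0004 -0.0005  0.0002] rows 0.7469814392210725 0.006919824050167282
```

View pics/b1.png

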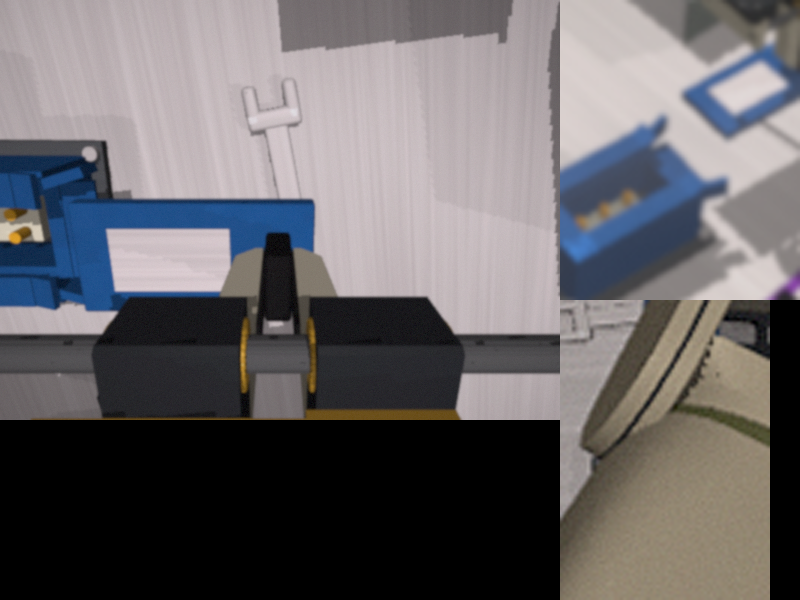

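The wrist view shows the cover held level, with its leading edge from (72,201) to (86,310) and rear corner (313,200). The side view shows the mouth and its two ears free ahead of it. Checking against the predicted projection.

```bash
python3 - <<'E'
from h import *
c=load("b_wrist")
T=np.array([.6009,-.3442]);a=np.radians(172.42);x=np.array([np.cos(a),np.sin(a)]);y=np.array([-x[1],x[0]])
o=T+.042*x
for lx,ly in ((60,30),(60,-30),(-60,30),(-60,-30)): print("cov",lx,ly,w2px(c,[*(o+x*lx/1e3+y*ly/1e3),.0999]).round(1))
a=np.radians(172.4);x=np.array([np.cos(a),np.sin(a)]);y=np.array([-x[1],x[0]]);o=np.array([.4035,-.3215])
for lx,ly,z in ((-65,42,.069),(-65,-42,.069),(-90,35,.069),(-90,-35,.069),(-50,22,.069),(-50,-22,.069)): print("box",lx,ly,w2px(c,[*(o+x*lx/1e3+y*ly/1e3),z]).round(1))
w=c["frame"][130:320,0:130,::-1]
cv2.imwrite("pics/b2.png",cv2.resize(w,None,fx=3,fy=3,interpolation=cv2.INTER_CUBIC))
E
```

```text
cov 60 30 [ 82.4 312.6]
cov 60 -30 [ 63.4 202.8]
cov -60 30 [311.5 312.9]
cov -60 -30 [314.9 203.2]
box -65 42 [ 59.9 306.1]
box -65 -42 [ 34.2 172. ]
box -90 35 [ 99.  296.1]
box -90 -35 [ 81.6 184.4]
box -50 22 [ 29.3 276.8]
box -50 -22 [ 14.4 206.7]
```

View pics/b2.png

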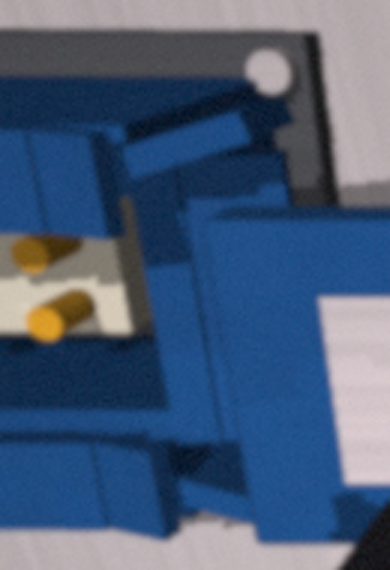

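Everything matches to about 1 mm. Lining up, then starting the insertion.

Call:
{"method": "jog_arm", "body": {
  "rows": [
    [[-0.018, 0.018, 0.1], [0, 0, 0]],
    [[-0.018, 0.018, 0.185], [0, 0, 0]],
    [[-0.018, 0.018, 0.185], [0, 0, 0]],
    [[-0.018, 0.018, 0.185], [0, 0, 0]]
  ]
}}

```text
t: 10.7
tool_pos: [0.6029, -0.3493, 0.0664]
orientation: [-2.362, -2.066, 0.001]
force: [0.5, -0.4, -0.8]
opening: 0.0115
gripper_force: 45.0
```

Call:
{"method": "jog_arm", "body": {
  "rows": [
    [[0, -0.06, 0], [0, 0, 0]],
    [[0, -0.13, 0], [0, 0, 0]],
    [[0, -0.18, 0], [0, 0, 0]],
    [[0, -0.22, 0], [0, 0, 0]],
    [[0, -0.25, 0], [0, 0, 0]]
  ]
}}

```text
t: 11.2
tool_pos: [0.5541, -0.3435, 0.0691]
orientation: [2.365, 2.067, 0.0]
force: [-0.1, 1.5, -1.2]
opening: 0.0118
gripper_force: 45.0
```

```bash
python3 go.py .5551 -.3417 .0685 82.4
```

```text
t 11.2 pos [ 0.5541 -0.3435  0.0691] yaw 82.33 q6 -0.5 F [-0.1  1.5 -1.2] op 0.0118
shift [0.01  0.004 0.003] turn [ 0.0004  0.0002 -0.0008] rows 0.042730347320183375 0.00915994090268761
```

Call:
{"method": "jog_arm", "body": {
  "rows": [
    [[0.009, -0.03, 0], [0, 0, 0]],
    [[0.009, -0.08, 0], [0, 0, 0]],
    [[0.009, -0.13, 0], [0, 0, 0]],
    [[0.009, -0.18, 0], [0, 0, 0]],
    [[0.009, -0.22, 0], [0, 0, 0]]
  ]
}}

```text
t: 11.7
tool_pos: [0.5101, -0.3356, 0.0686]
orientation: [-2.365, -2.068, 0.0]
force: [-0.3, -0.6, -1.6]
opening: 0.0118
gripper_force: 45.0
```

```bash
python3 go.py .4451 -.3271 .067 82.4
```

```text
t 11.7 pos [ 0.5101 -0.3356  0.0686] yaw 82.34 q6 -0.53 F [-0.3 -0.6 -1.6] op 0.0118
shift [-0.001 -0.328  0.008] turn [-0.0001 -0.     -0.0007] rows 1.3116918643546231 0.007379956371647863
```

Call:
{"method": "jog_arm", "body": {
  "rows": [
    [[0, -0.05, 0], [0, 0, 0]],
    [[0, -0.11, 0], [0, 0, 0]],
    [[0, -0.17, 0], [0, 0, 0]],
    [[0, -0.23, 0], [0, 0, 0]],
    [[0, -0.27, 0], [0, 0, 0]]
  ]
}}

```text
t: 12.2
tool_pos: [0.4565, -0.3284, 0.0686]
orientation: [-2.365, -2.068, 0.0]
force: [-0.9, -0.2, -2.2]
opening: 0.0118
gripper_force: 45.0
```

Call:
{"method": "jog_arm", "body": {
  "rows": [
    [[0, -0.01, 0.002], [0, 0, 0]],
    [[0, -0.02, 0.004], [0, 0, 0]],
    [[0, -0.03, 0.006], [0, 0, 0]],
    [[0, -0.04, 0.008], [0, 0, 0]],
    [[0, -0.045, 0.008], [0, 0, 0]]
  ]
}}

```text
t: 12.7
tool_pos: [0.4487, -0.3273, 0.0669]
orientation: [-2.364, -2.068, 0.0]
force: [-0.1, -0.8, -1.3]
opening: 0.0118
gripper_force: 45.0
```

```bash
python3 go.py .4451 -.3271 .067 82.4
```

```text
t 12.7 pos [ 0.4487 -0.3273  0.0669] yaw 82.36 q6 -0.59 F [-0.1 -0.8 -1.3] op 0.0118
shift [-0.001 -0.018 -0.   ] turn [-0.0001 -0.0001 -0.0005] rows 0.0716356519676142 0.005067775419624279
```

Call:
{"method": "jog_arm", "body": {
  "rows": [
    [[0, -0.005, 0], [0, 0, 0]],
    [[0, -0.01, 0], [0, 0, 0]],
    [[0, -0.015, 0], [0, 0, 0]],
    [[0, -0.02, 0], [0, 0, 0]]
  ]
}}

```text
t: 13.1
tool_pos: [0.4447, -0.3269, 0.0671]
orientation: [2.365, 2.068, 0.0]
force: [1.2, 0.1, -1.7]
opening: 0.0116
gripper_force: 45.0
```

Call:
{"method": "jog_arm", "body": {
  "rows": [
    [[0, -0.003, 0], [0, 0, 0]],
    [[0, -0.006, 0], [0, 0, 0]],
    [[0, -0.009, 0], [0, 0, 0]]
  ]
}}

```text
t: 13.4
tool_pos: [0.4441, -0.3271, 0.0677]
orientation: [2.363, 2.066, 0.002]
force: [6.5, -0.6, -1.9]
opening: 0.0117
gripper_force: 45.0
```

Call:
{"method": "jog_arm", "body": {
  "rows": [
    [[0, -0.004, 0], [0, 0, 0]],
    [[0, -0.008, 0], [0, 0, 0]],
    [[0, -0.01, 0], [0, 0, 0]],
    [[0, -0.01, 0], [0, 0, 0]]
  ]
}}

```text
t: 13.8
tool_pos: [0.444, -0.3272, 0.0684]
orientation: [2.36, 2.064, 0.005]
force: [12.2, -1.7, -3.9]
opening: 0.0116
gripper_force: 45.0
```

Call:
{"method": "jog_arm", "body": {
  "rows": [
    [[0, 0, 0.005], [0, 0, 0]],
    [[0, 0, 0.01], [0, 0, 0]],
    [[0, 0, 0.012], [0, 0, 0]],
    [[0, 0, 0.012], [0, 0, 0]]
  ]
}}

```text
t: 14.2
tool_pos: [0.4442, -0.3274, 0.067]
orientation: [2.36, 2.064, 0.005]
force: [9.9, -0.2, 3.2]
opening: 0.0113
gripper_force: 45.0
```

Call:
{"method": "jog_arm", "body": {
  "rows": [
    [[0, 0, 0], [0, 0, 0]],
    [[0, 0, 0], [0, 0, 0]],
    [[0, 0, 0], [0, 0, 0]]
  ],
  "hand": -0.3
}}

```text
t: 14.5
tool_pos: [0.4404, -0.3261, 0.0643]
orientation: [-2.364, -2.067, 0.001]
force: [0.0, 0.3, -0.1]
opening: 0.0311
gripper_force: 0.0
```

```bash
python3 go.py .4451 -.3271 .14 82.4
```

```text
t 14.5 pos [ 0.4404 -0.3261  0.0643] yaw 82.35 q6 -0.6 F [ 0.   0.3 -0.1] op 0.0311
shift [-0.002  0.023 -0.378] turn [-0.0007 -0.0002 -0.0006] rows 1.516040519892536 0.010137390230461965
```

Call:
{"method": "jog_arm", "body": {
  "rows": [
    [[0, 0.018, 0], [0, 0, 0]],
    [[0, 0.018, -0.08], [0, 0, 0]],
    [[0, 0.018, -0.25], [0, 0, 0]],
    [[0, 0.018, -0.48], [0, 0, 0]],
    [[0, 0.018, -0.65], [0, 0, 0]]
  ],
  "hand": -1
}}

```text
t: 15.0
tool_pos: [0.4449, -0.3272, 0.1986]
orientation: [2.363, 2.067, 0.0]
force: [1.1, -0.9, -0.3]
opening: 0.0711
gripper_force: 0.0
```

```bash
python3 - <<'E'
from h import *
from plant import imaging
c=imaging.read_camera("wrist");pickle.dump(c,open("pics/w5.pkl","wb"))
s=imaging.read_camera("side")
I=np.zeros((420,800,3),np.uint8);I[:420,:560]=c["frame"]
u,v=w2px(s,(.42,-.32,.06)).astype(int);I[:300,560:800]=cv2.resize(s["frame"][v-50:v+50,u-40:u+40],(240,300),interpolation=2)
cv2.imwrite("pics/w5.png",I[:,:,::-1])
E
python3 go.py .594 -.026 .12 177
```

```text
t 15.1 pos [ 0.4473 -0.3292  0.2028] yaw 82.35 q6 -0.59 F [1.1 0.4 1.2] op 0.0792
shift [1.603 0.521 0.409] turn [ 0.0012  0.008  -1.0517] rows 6.937701884719052 11.019056492315473
```

View pics/w5.png

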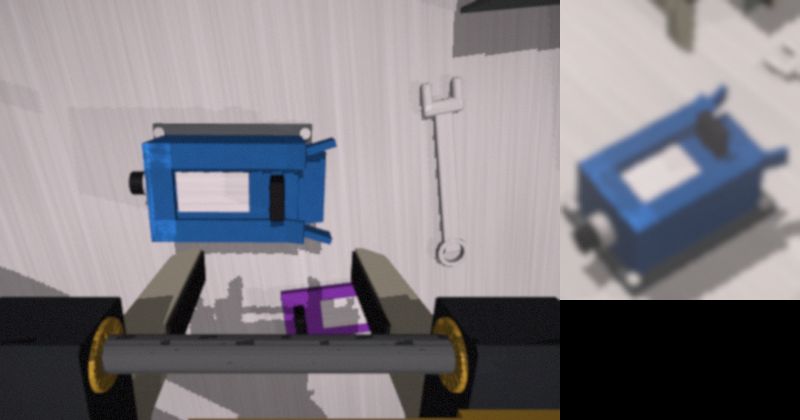

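The blue cover is seated in its box, with the block at (277,198) centred between the lips. Heading for green.

Call:
{"method": "jog_arm", "body": {
  "rows": [
    [[0.16, 0.05, 0.02], [0, 0, -0.095]],
    [[0.34, 0.1, 0.04], [0, 0, -0.19]],
    [[0.52, 0.16, 0.06], [0, 0, -0.285]],
    [[0.7, 0.22, 0.08], [0, 0, -0.38]],
    [[0.9, 0.28, 0.1], [0, 0, -0.475]]
  ]
}}

```text
t: 15.6
tool_pos: [0.5242, -0.1547, 0.1747]
orientation: [-1.441, -2.792, 0.0]
force: [0.5, 0.4, -0.7]
opening: 0.0926
gripper_force: 0.0
```

```bash
python3 go.py .594 -.026 .12 177; python3 - <<'E'
from h import *
c=load("w5")
print(px2w(c,277,176,.09),px2w(c,277,195,.09),w2px(c,[.4451,-.3271,.09]), w2px(c,[.4435,-.3269,.09]))
E
```

```text
t 15.6 pos [ 0.5242 -0.1547  0.1747] yaw 125.41 q6 -1.0 F [ 0.5  0.4 -0.7] op 0.0926
shift [0.322 0.658 0.273] turn [-2.000e-04 -1.000e-04 -5.733e-01] rows 3.1268458574109768 6.006287573322727
[ 0.44754998 -0.30721379  0.09      ] [ 0.44559464 -0.32183416  0.09      ] [277.27194893 201.6674838 ] [275.16142441 201.68468363]
```

Blue's block is where home predicts. Continuing to the green cover.

Call:
{"method": "jog_arm", "body": {
  "rows": [
    [[0.06, 0.13, 0.03], [0, 0, -0.095]],
    [[0.12, 0.27, 0.08], [0, 0, -0.19]],
    [[0.2, 0.42, 0.13], [0, 0, -0.285]],
    [[0.27, 0.56, 0.2], [0, 0, -0.38]],
    [[0.322, 0.658, 0.27], [0, 0, -0.475]]
  ]
}}

```text
t: 16.1
tool_pos: [0.5953, -0.0256, 0.1205]
orientation: [0.321, 3.125, 0.0]
force: [0.0, -0.6, 0.5]
opening: 0.0929
gripper_force: 0.0
```

Call:
{"method": "jog_arm", "body": {
  "rows": [
    [[0, 0, 0], [0, 0, -0.095]],
    [[0, 0, 0], [0, 0, -0.1]],
    [[0, 0, 0], [0, 0, -0.1]],
    [[0, 0, 0], [0, 0, -0.1]]
  ]
}}

```text
t: 16.5
tool_pos: [0.5948, -0.0281, 0.1212]
orientation: [0.093, 3.14, -0.0]
force: [-0.1, -0.3, -0.0]
opening: 0.0929
gripper_force: 0.0
```

```bash
python3 - <<'E'
from h import *
from plant import imaging
c=imaging.read_camera("wrist");pickle.dump(c,open("pics/w6.pkl","wb"))
im=c["frame"][:,:,::-1];hsv=cv2.cvtColor(im,cv2.COLOR_BGR2HSV)
m=cv2.inRange(hsv,(50,90,40),(85,255,255))
for k in cv2.findContours(m,cv2.RETR_EXTERNAL,cv2.CHAIN_APPROX_NONE)[0]:
    if cv2.contourArea(k)>1000:
        p=k[:,0,:]; print(p.min(0),p.max(0))
        y0,y1=p[:,1].min(),p[:,1].max()
        for v in range(y0+12,y1-8,10):
            xs=p[p[:,1]==v][:,0]; a=px2w(c,xs.min()-.5,v,.01);b=px2w(c,xs.max()+.5,v,.01); print(v,((a+b)/2).round(4)[:2],np.linalg.norm(a-b).round(4))
        print("lead",px2w(c,p[:,0].mean(),y0,.01).round(4))
E
python3 go.py .594 -.026 .06 177
```

```text
[244 168] [320 272]
180 [ 0.5784 -0.0238] 0.0576
190 [ 0.5862 -0.0246] 0.0573
200 [ 0.5941 -0.025 ] 0.0577
210 [ 0.6022 -0.0255] 0.0582
220 [ 0.6104 -0.0263] 0.0579
230 [ 0.6187 -0.0268] 0.0584
240 [ 0.6272 -0.0268] 0.0581
250 [ 0.6358 -0.0277] 0.0578
260 [ 0.6446 -0.0282] 0.0567
lead [ 0.5692 -0.0238  0.01  ]
t 16.55 pos [ 0.5948 -0.0281  0.1213] yaw 176.64 q6 -1.65 F [ 0.2 -0.5  0.4] op 0.0931
shift [0.005 0.01  0.306] turn [-0.0001  0.0005 -0.004 ] rows 1.2261951362981227 0.04271312241901727
```

Call:
{"method": "jog_arm", "body": {
  "rows": [
    [[0.004, 0.014, 0.18], [0, 0, 0.004]],
    [[0.004, 0.014, 0.36], [0, 0, 0.004]],
    [[0.004, 0.014, 0.5], [0, 0, 0.004]],
    [[0.004, 0.014, 0.57], [0, 0, 0.004]],
    [[0.004, 0.014, 0.585], [0, 0, 0.004]]
  ]
}}

```text
t: 17.05
tool_pos: [0.5925, -0.0249, 0.0019]
orientation: [-0.099, -3.137, -0.0]
force: [0.4, -0.0, 0.3]
opening: 0.0932
gripper_force: 0.0
```

Call:
{"method": "jog_arm", "body": {
  "rows": [
    [[0, 0, 0], [0, 0, 0]],
    [[0, 0, 0], [0, 0, 0]],
    [[0, 0, 0], [0, 0, 0]],
    [[0, 0, 0], [0, 0, 0]],
    [[0, 0, 0], [0, 0, 0]]
  ]
}}

```text
t: 17.55
tool_pos: [0.5945, -0.0247, 0.0044]
orientation: [0.096, 3.139, -0.0]
force: [-0.4, 0.0, 0.5]
opening: 0.0928
gripper_force: 0.0
```

Call:
{"method": "jog_arm", "body": {
  "rows": [
    [[0, 0, 0], [0, 0, 0]],
    [[0, 0, 0], [0, 0, 0]],
    [[0, 0, 0], [0, 0, 0]],
    [[0, 0, 0], [0, 0, 0]],
    [[0, 0, 0], [0, 0, 0]]
  ],
  "hand": 1,
  "squeeze": 20
}}

```text
t: 18.05
tool_pos: [0.594, -0.0247, 0.0036]
orientation: [-0.096, -3.14, -0.0]
force: [-0.7, 0.5, -0.2]
opening: 0.0598
gripper_force: 20.0
```

Call:
{"method": "jog_arm", "body": {
  "rows": [
    [[0.06, 0, -0.004], [0, 0, 0]],
    [[0.2, 0, -0.004], [0, 0, 0]],
    [[0.35, 0, -0.004], [0, 0, 0]],
    [[0.5, 0, -0.004], [0, 0, 0]],
    [[0.59, 0, 0], [0, 0, 0]]
  ]
}}

```text
t: 18.55
tool_pos: [0.4747, -0.0173, 0.0035]
orientation: [-0.096, -3.14, 0.0]
force: [1.6, 0.0, 2.5]
opening: 0.0597
gripper_force: 20.0
```

Call:
{"method": "jog_arm", "body": {
  "rows": [
    [[0, 0, 0], [0, 0, 0]],
    [[0, 0, 0], [0, 0, 0]],
    [[0, 0, 0], [0, 0, 0]]
  ]
}}

```text
t: 18.85
tool_pos: [0.4768, -0.0175, 0.0037]
orientation: [0.096, 3.14, -0.0]
force: [0.6, 0.7, -1.4]
opening: 0.0597
gripper_force: 20.0
```

Call:
{"method": "jog_arm", "body": {
  "rows": [
    [[0, 0, 0], [0, 0, 0]],
    [[0, 0, 0], [0, 0, 0]],
    [[0, 0, 0], [0, 0, 0]],
    [[0, 0, -0.15], [0, 0, 0]],
    [[0, 0, -0.35], [0, 0, 0]]
  ],
  "hand": -1
}}

```text
t: 19.35
tool_pos: [0.4739, -0.0171, 0.072]
orientation: [-0.096, -3.135, -0.001]
force: [2.1, -0.3, 3.0]
opening: 0.0917
gripper_force: 0.0
```

Call:
{"method": "jog_arm", "body": {
  "rows": [
    [[-0.07, 0, 0], [0, 0, 0.095]],
    [[-0.14, 0, 0], [0, 0, 0.19]],
    [[-0.21, 0, 0], [0, 0, 0.285]],
    [[-0.28, 0, 0], [0, 0, 0.38]],
    [[-0.37, 0, 0], [0, 0, 0.475]]
  ]
}}

```text
t: 19.85
tool_pos: [0.5505, -0.0219, 0.0735]
orientation: [-1.243, -2.885, 0.0]
force: [0.1, -0.7, -0.5]
opening: 0.0931
gripper_force: 0.0
```

Call:
{"method": "jog_arm", "body": {
  "rows": [
    [[0, 0, 0], [0, 0, 0.095]],
    [[0, 0, 0], [0, 0, 0.19]],
    [[0, 0, 0], [0, 0, 0.285]],
    [[0, 0, 0], [0, 0, 0.38]],
    [[0, 0, 0], [0, 0, 0.475]]
  ]
}}

```text
t: 20.35
tool_pos: [0.5501, -0.022, 0.0734]
orientation: [-2.209, -2.233, 0.0]
force: [0.4, -0.5, -0.4]
opening: 0.093
gripper_force: 0.0
```

Call:
{"method": "jog_arm", "body": {
  "rows": [
    [[0, 0, 0], [0, 0, 0.05]],
    [[0, 0, 0], [0, 0, 0.05]],
    [[0, 0, 0], [0, 0, 0.05]]
  ]
}}

```text
t: 20.65
tool_pos: [0.5501, -0.022, 0.0735]
orientation: [-2.286, -2.155, 0.0]
force: [-0.3, 0.2, -0.1]
opening: 0.093
gripper_force: 0.0
```

```bash
python3 - <<'E'
from h import *
from plant import imaging
c=imaging.read_camera("wrist");pickle.dump(c,open("pics/w7.pkl","wb"))
m=cv2.inRange(cv2.cvtColor(c["frame"],cv2.COLOR_RGB2HSV),(50,90,40),(85,255,255))
k=max(cv2.findContours(m,cv2.RETR_EXTERNAL,2)[0],key=cv2.contourArea);r=cv2.minAreaRect(k)
for p in cv2.boxPoints(r): print(px2w(c,*p,.01).round(4))
E
python3 go.py .551 -.0275 .0155 86.4
```

```text
[ 0.4466 -0.044   0.01  ]
[0.4576 0.0147 0.01  ]
[0.5737 0.0067 0.01  ]
[ 0.5712 -0.0527  0.01  ]
t 20.7 pos [ 0.5501 -0.022   0.0736] yaw 86.63 q6 -0.07 F [-0.1  0.7 -0.4] op 0.0929
shift [-0.027  0.006  0.29 ] turn [-0.0001  0.      0.0025] rows 1.1668268260556782 0.026414621434475354
```

Call:
{"method": "jog_arm", "body": {
  "rows": [
    [[0, 0.004, 0.15], [0, 0, 0]],
    [[0, 0.004, 0.25], [0, 0, 0]],
    [[0, 0.004, 0.285], [0, 0, 0]],
    [[0, 0.004, 0.29], [0, 0, 0]],
    [[0, 0.004, 0.29], [0, 0, 0]]
  ]
}}

```text
t: 21.2
tool_pos: [0.5514, -0.0221, 0.0163]
orientation: [2.287, 2.153, 0.001]
force: [0.2, -0.1, -0.2]
opening: 0.0932
gripper_force: 0.0
```

Call:
{"method": "jog_arm", "body": {
  "rows": [
    [[0, 0, 0], [0, 0, 0]],
    [[0, 0, 0], [0, 0, 0]],
    [[0, 0, 0], [0, 0, 0]],
    [[0, 0, 0], [0, 0, 0]],
    [[0, 0, 0], [0, 0, 0]]
  ],
  "hand": 1,
  "squeeze": 45
}}

```text
t: 21.7
tool_pos: [0.551, -0.022, 0.0158]
orientation: [2.288, 2.152, 0.0]
force: [-0.8, 0.3, 0.1]
opening: 0.0576
gripper_force: 0.0
```

Call:
{"method": "jog_arm", "body": {
  "rows": [
    [[0, 0, 0], [0, 0, 0]],
    [[0, 0, 0], [0, 0, 0]],
    [[0, 0, 0], [0, 0, 0]],
    [[0, 0, 0], [0, 0, 0]],
    [[0, 0, 0], [0, 0, 0]]
  ]
}}

```text
t: 22.2
tool_pos: [0.5509, -0.022, 0.0156]
orientation: [2.288, 2.152, 0.0]
force: [0.1, -0.5, -0.2]
opening: 0.0171
gripper_force: 0.2
```

Call:
{"method": "jog_arm", "body": {
  "rows": [
    [[0, 0, 0], [0, 0, 0]],
    [[0, 0, 0], [0, 0, 0]],
    [[0, 0, 0], [0, 0, 0]]
  ]
}}

```text
t: 22.5
tool_pos: [0.5509, -0.022, 0.0157]
orientation: [2.288, 2.152, 0.0]
force: [1.1, -0.1, -0.4]
opening: 0.0118
gripper_force: 45.0
```

Call:
{"method": "jog_arm", "body": {
  "rows": [
    [[0, 0, -0.05], [0, 0, 0]],
    [[0, 0, -0.15], [0, 0, 0]],
    [[0, 0, -0.27], [0, 0, 0]],
    [[0, 0, -0.4], [0, 0, 0]],
    [[0, 0, -0.45], [0, 0, 0]]
  ]
}}

```text
t: 23.0
tool_pos: [0.5526, -0.0222, 0.1091]
orientation: [2.286, 2.15, 0.004]
force: [0.6, -0.5, -0.9]
opening: 0.0116
gripper_force: 45.0
```

```bash
python3 go.py .624 .2935 .106 82.8
```

```text
t 23.0 pos [ 0.5526 -0.0222  0.1091] yaw 86.49 q6 -0.07 F [ 0.6 -0.5 -0.9] op 0.0116
shift [1.598 0.26  0.016] turn [0.0028 0.0001 0.041 ] rows 6.474434900979223 0.4304933620976398
```

Call:
{"method": "jog_arm", "body": {
  "rows": [
    [[0.18, 0.03, 0], [0, 0, 0.02]],
    [[0.38, 0.06, 0], [0, 0, 0.04]],
    [[0.6, 0.1, 0], [0, 0, 0.04]],
    [[0.82, 0.13, 0], [0, 0, 0.04]],
    [[1, 0.16, 0], [0, 0, 0.04]]
  ]
}}

```text
t: 23.5
tool_pos: [0.5948, 0.1779, 0.1052]
orientation: [-2.354, -2.08, 0.001]
force: [1.1, 0.2, -1.4]
opening: 0.0118
gripper_force: 45.0
```

Call:
{"method": "jog_arm", "body": {
  "rows": [
    [[0.2, 0.03, 0], [0, 0, 0]],
    [[0.4, 0.07, 0], [0, 0, 0]],
    [[0.53, 0.1, 0], [0, 0, 0]],
    [[0.57, 0.11, 0], [0, 0, 0]],
    [[0.57, 0.11, 0], [0, 0, 0]]
  ]
}}

```text
t: 24.0
tool_pos: [0.6306, 0.2868, 0.1047]
orientation: [-2.353, -2.081, 0.002]
force: [-1.4, 0.3, -1.6]
opening: 0.0116
gripper_force: 45.0
```

```bash
python3 go.py .6241 .2936 .0685 82.8; python3 - <<'E'
from h import *
from plant import imaging
c=imaging.read_camera("wrist");pickle.dump(c,open("pics/g.pkl","wb"))
o=np.array([.4237,.3189]);a=np.radians(172.8);x=np.array([np.cos(a),np.sin(a)]);y=np.array([-x[1],x[0]])
for lx,ly,z in ((-65,42,.069),(-65,-42,.069),(-50,22,.069),(-50,-22,.069)): print("box",lx,ly,w2px(c,[*(o+x*lx/1e3+y*ly/1e3),z]).round(1))
s=__import__("plant").robot.read_state();T=s["tool_pos"]
oc=T[:2]+.042*x
for lx,ly in ((60,30),(60,-30),(-60,30),(-60,-30)): print("cov",lx,ly,w2px(c,[*(oc+x*lx/1e3+y*ly/1e3),T[2]-.0057]).round(1))
I=cv2.resize(c["frame"][120:330,0:140,::-1],None,fx=2.8,fy=2.8,interpolation=2); J=np.zeros((588,800,3),np.uint8);J[:,:392]=I;J[:300,400:800]=cv2.resize(c["frame"][:,:,::-1],(400,300))
cv2.imwrite("pics/g1.png",J)
E
```

```text
t 24.0 pos [0.6306 0.2868 0.1047] yaw 82.98 q6 0.48 F [-1.4  0.3 -1.6] op 0.0116
shift [ 0.03  -0.036  0.181] turn [-0.0007  0.0004  0.002 ] rows 0.7489111369528224 0.02217851300650426
box -65 42 [ 38.8 292.2]
box -65 -42 [ 10.4 154. ]
box -50 22 [  7.2 262. ]
box -50 -22 [ -9.3 189.8]
cov 60 30 [ 82.6 313.9]
cov 60 -30 [ 64.  204.5]
cov -60 30 [311.3 314.9]
cov -60 -30 [315.1 205.6]
```

View pics/g1.png

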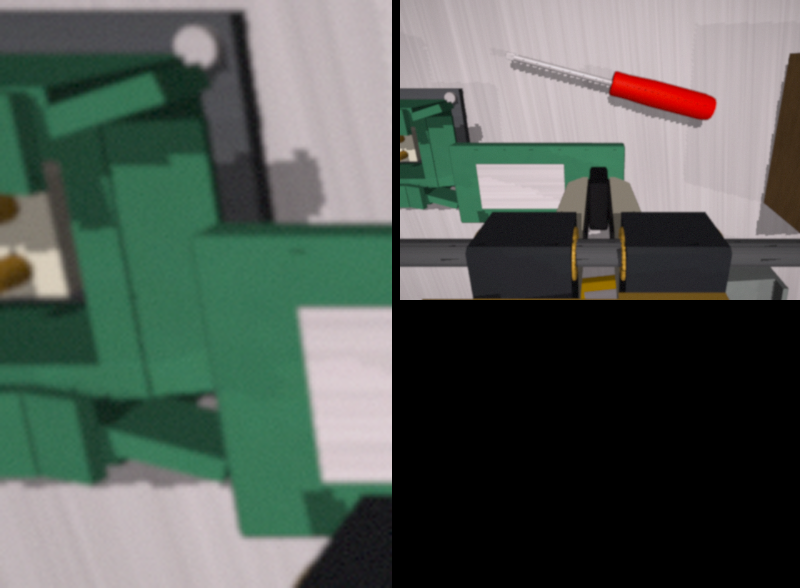

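The green box mouth at (36,291) and (17,188) and the cover corners at (71,205) and (87,311) match the predictions, just as they did for blue. Lining up and inserting.

Call:
{"method": "jog_arm", "body": {
  "rows": [
    [[0.03, -0.03, 0.1], [0, 0, 0.002]],
    [[0.03, -0.03, 0.18], [0, 0, 0.002]],
    [[0.03, -0.03, 0.18], [0, 0, 0.002]],
    [[0.03, -0.03, 0.18], [0, 0, 0.002]]
  ]
}}

```text
t: 24.45
tool_pos: [0.6253, 0.2914, 0.0689]
orientation: [-2.359, -2.074, 0.003]
force: [0.4, 1.1, -1.6]
opening: 0.0118
gripper_force: 45.0
```

Call:
{"method": "jog_arm", "body": {
  "rows": [
    [[0, 0, 0], [0, 0, 0]],
    [[0, 0, 0], [0, 0, 0]]
  ]
}}

```text
t: 24.65
tool_pos: [0.6267, 0.2926, 0.0709]
orientation: [2.358, 2.075, 0.003]
force: [-0.8, 0.9, -0.0]
opening: 0.012
gripper_force: 45.0
```

```bash
python3 go.py .5745 .2999 .0685 82.8
```

```text
t 24.65 pos [0.6267 0.2926 0.0709] yaw 82.68 q6 0.49 F [-0.8  0.9 -0. ] op 0.012
shift [ 0.003 -0.264  0.012] turn [ 0.001  -0.0005 -0.0013] rows 1.0551030312302774 0.0181378450422154
```

Call:
{"method": "jog_arm", "body": {
  "rows": [
    [[0.003, -0.07, 0.012], [0, 0, 0]],
    [[0.003, -0.14, 0.012], [0, 0, 0]],
    [[0.003, -0.2, 0.012], [0, 0, 0]],
    [[0.003, -0.24, 0.012], [0, 0, 0]],
    [[0.003, -0.264, 0.012], [0, 0, 0]]
  ]
}}

```text
t: 25.15
tool_pos: [0.5734, 0.3003, 0.0679]
orientation: [2.358, 2.076, 0.001]
force: [-0.4, 1.1, -1.2]
opening: 0.0114
gripper_force: 45.0
```

```bash
python3 go.py .5309 .3054 .0685 82.8
```

```text
t 25.15 pos [0.5734 0.3003 0.0679] yaw 82.72 q6 0.53 F [-0.4  1.1 -1.2] op 0.0114
shift [-0.001 -0.214 -0.003] turn [ 0.0005 -0.0003 -0.0009] rows 0.8564449940069024 0.011012408232179976
```

Call:
{"method": "jog_arm", "body": {
  "rows": [
    [[0, -0.03, -0.003], [0, 0, 0]],
    [[0, -0.08, -0.003], [0, 0, 0]],
    [[0, -0.13, -0.003], [0, 0, 0]],
    [[0, -0.18, -0.003], [0, 0, 0]],
    [[0, -0.214, -0.003], [0, 0, 0]]
  ]
}}

```text
t: 25.65
tool_pos: [0.5299, 0.3056, 0.0677]
orientation: [-2.358, -2.076, 0.001]
force: [-0.0, 0.2, -1.3]
opening: 0.0115
gripper_force: 45.0
```

```bash
python3 go.py .4654 .3136 .067 82.8
```

```text
t 25.65 pos [0.5299 0.3056 0.0677] yaw 82.72 q6 0.57 F [-0.   0.2 -1.3] op 0.0115
shift [-0.001 -0.325  0.004] turn [-0.0003  0.0001 -0.0009] rows 1.300483670957701 0.009502228836225183
```

Call:
{"method": "jog_arm", "body": {
  "rows": [
    [[0, -0.05, 0], [0, 0, 0]],
    [[0, -0.11, 0], [0, 0, 0]],
    [[0, -0.17, 0], [0, 0, 0]],
    [[0, -0.23, 0], [0, 0, 0]],
    [[0, -0.26, 0], [0, 0, 0]]
  ]
}}

```text
t: 26.15
tool_pos: [0.478, 0.3123, 0.0677]
orientation: [-2.358, -2.076, 0.001]
force: [0.5, -0.5, -1.5]
opening: 0.0115
gripper_force: 45.0
```

Call:
{"method": "jog_arm", "body": {
  "rows": [
    [[0, -0.01, 0], [0, 0, 0]],
    [[0, -0.02, 0], [0, 0, 0]],
    [[0, -0.03, 0], [0, 0, 0]],
    [[0, -0.04, 0], [0, 0, 0]],
    [[0, -0.05, 0], [0, 0, 0]]
  ]
}}

```text
t: 26.65
tool_pos: [0.4697, 0.3133, 0.0678]
orientation: [2.358, 2.075, 0.0]
force: [0.6, 0.1, -1.9]
opening: 0.0122
gripper_force: 45.0
```

Call:
{"method": "jog_arm", "body": {
  "rows": [
    [[0, -0.005, 0], [0, 0, 0]],
    [[0, -0.01, 0], [0, 0, 0]],
    [[0, -0.015, 0], [0, 0, 0]],
    [[0, -0.02, 0], [0, 0, 0]]
  ]
}}

```text
t: 27.05
tool_pos: [0.4656, 0.3138, 0.0679]
orientation: [2.358, 2.076, 0.0]
force: [-0.3, -0.4, -1.4]
opening: 0.0119
gripper_force: 45.0
```

Call:
{"method": "jog_arm", "body": {
  "rows": [
    [[0, -0.004, 0], [0, 0, 0]],
    [[0, -0.008, 0], [0, 0, 0]],
    [[0, -0.012, 0], [0, 0, 0]],
    [[0, -0.015, 0], [0, 0, 0]]
  ]
}}

```text
t: 27.45
tool_pos: [0.4639, 0.3144, 0.0685]
orientation: [2.357, 2.075, 0.004]
force: [5.8, -0.9, -1.7]
opening: 0.0114
gripper_force: 45.0
```

Call:
{"method": "jog_arm", "body": {
  "rows": [
    [[0, -0.003, 0], [0, 0, 0]],
    [[0, -0.006, 0], [0, 0, 0]],
    [[0, -0.009, 0], [0, 0, 0]],
    [[0, -0.009, 0], [0, 0, 0]]
  ]
}}

```text
t: 27.85
tool_pos: [0.4638, 0.3145, 0.0691]
orientation: [2.356, 2.073, 0.008]
force: [10.4, -2.0, -4.8]
opening: 0.012
gripper_force: 45.0
```

Stopped firmly at the expected place. Settling it down, releasing and backing off.

Call:
{"method": "jog_arm", "body": {
  "rows": [
    [[0, -0.002, 0.005], [0, 0, 0]],
    [[0, -0.003, 0.01], [0, 0, 0]],
    [[0, -0.003, 0.014], [0, 0, 0]],
    [[0, -0.003, 0.014], [0, 0, 0]]
  ]
}}

```text
t: 28.25
tool_pos: [0.464, 0.3149, 0.0675]
orientation: [2.356, 2.073, 0.01]
force: [11.6, -1.7, 2.4]
opening: 0.012
gripper_force: 45.0
```

Call:
{"method": "jog_arm", "body": {
  "rows": [
    [[0, 0, 0], [0, 0, 0]],
    [[0, 0, 0], [0, 0, 0]],
    [[0, 0, 0], [0, 0, 0]]
  ],
  "hand": -0.3
}}

```text
t: 28.55
tool_pos: [0.4597, 0.3145, 0.0648]
orientation: [-2.358, -2.075, 0.002]
force: [0.9, 1.3, -0.0]
opening: 0.0308
gripper_force: 0.0
```

Call:
{"method": "jog_arm", "body": {
  "rows": [
    [[0, 0.018, 0], [0, 0, 0]],
    [[0, 0.018, -0.08], [0, 0, 0]],
    [[0, 0.018, -0.25], [0, 0, 0]],
    [[0, 0.018, -0.48], [0, 0, 0]],
    [[0, 0.018, -0.65], [0, 0, 0]]
  ],
  "hand": -1
}}

```text
t: 29.05
tool_pos: [0.4643, 0.3144, 0.199]
orientation: [2.358, 2.075, 0.004]
force: [1.1, 0.8, 0.3]
opening: 0.0713
gripper_force: 0.0
```

Call:
{"method": "jog_arm", "body": {
  "rows": [
    [[0, 0, 0], [0, 0, 0]],
    [[0, 0, 0], [0, 0, 0]],
    [[0, 0, 0], [0, 0, 0]]
  ]
}}

```text
t: 29.35
tool_pos: [0.4631, 0.3137, 0.1941]
orientation: [-2.358, -2.075, 0.003]
force: [0.4, 0.2, -0.6]
opening: 0.0919
gripper_force: 0.0
```

```bash
python3 - <<'E'
from h import *
from plant import imaging
def blk(c,o,yaw):
    a=np.radians(yaw);x=np.array([np.cos(a),np.sin(a)]);P=o-.042*x
    u,v=w2px(c,[*P,.09]); u0,v0=int(u)-25,int(v)-35
    g=c["frame"][v0:v0+70,u0:u0+50].max(2); m=(g<45).astype(np.uint8)
    n,l,s,cc=cv2.connectedComponentsWithStats(m); i=1+np.argmax(s[1:,4]); print("pred top",(u.round(1),v.round(1)),"dark blob",s[i]+[u0,v0,0,0,0],(cc[i]+[u0,v0]).round(1))
blk(load("w5"),np.array([.4035,-.3215]),172.4)
c=imaging.read_camera("wrist");pickle.dump(c,open("pics/w8.pkl","wb"))
blk(c,np.array([.4237,.3189]),172.8)
t=imaging.read_camera("top");t0=load("top");d=cv2.absdiff(t["frame"],t0["frame"]).max(2)
for n,(x,y,z) in dict(yellow=(.6,.09,.01),cup=(.753,.09,.06),bar=(.61,-.3,.01),ring=(.384,-.057,.01),purple=(.5,-.45,.01)).items():
    u,v=w2px(t,(x,y,z)).astype(int);print(n,(d[v-15:v+15,u-15:u+15]>50).mean().round(3))
E
```

```text
pred top (np.float64(277.3), np.float64(201.6)) dark blob [270 176  14  45 566] [276.7 197.9]
pred top (np.float64(280.5), np.float64(203.3)) dark blob [272 176  15  47 628] [278.8 198.7]
yellow 0.0
cup 0.0
bar 0.0
ring 0.266
purple 0.0
```

```bash
python3 - <<'E'
from h import *
from plant import imaging
for c in (load("top"),imaging.read_camera("top")):
    g=c["frame"][270:318,250:300].max(2)
    out=[]
    for th in (60,75):
        n,l,s,cc=cv2.connectedComponentsWithStats((g<th).astype(np.uint8)); i=1+np.argmax(s[1:,4]); out.append((s[i].tolist(),cc[i].round(2).tolist()))
    print(out, c["frame"][240:330:12,255:300:6].max(2).tolist())
for n,P in (("w5",(0,0)),):
    pass
E
```

```text
[([15, 13, 6, 6, 7], [17.29, 15.43]), ([10, 8, 31, 32, 424], [24.9, 23.89])] [[162, 156, 155, 154, 154, 147, 149, 148], [157, 157, 153, 157, 156, 159, 157, 163], [159, 164, 162, 162, 163, 164, 165, 159], [156, 156, 160, 168, 159, 158, 156, 157], [158, 67, 88, 152, 147, 69, 90, 158], [155, 69, 79, 160, 162, 67, 88, 151], [154, 147, 143, 141, 138, 150, 149, 143], [155, 152, 155, 151, 154, 153, 151, 154]]
[([9, 8, 31, 27, 313], [24.3, 19.49]), ([9, 8, 32, 32, 453], [24.28, 23.17])] [[161, 161, 161, 158, 155, 156, 157, 156], [163, 162, 161, 162, 162, 165, 165, 165], [166, 143, 104, 106, 106, 103, 175, 167], [101, 102, 104, 107, 107, 104, 102, 100], [105, 34, 97, 94, 91, 48, 104, 98], [103, 44, 76, 101, 167, 34, 102, 98], [97, 81, 89, 148, 146, 158, 154, 96], [106, 102, 98, 103, 116, 164, 155, 157]]
```

The ring hasn't moved: its outline is the same and only the arm's shadow differs. Handing in.

```bash
python3 -c "
from plant import robot
print(robot.close_job())"
```

```text
the job is handed in; nothing more can be done
None
```

The job is handed in at about 29 s of the 72 s allowed: the blue and green covers are each in their own box, pushed against the stop until it pushed back with about 10–12 N, and the yellow cover and the other bench items I checked are unmoved (the screwdriver I didn't recheck).

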